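# Draw the top pack out of the dispensing holder into the basket

## Robot

A 6-joint arm with a two-finger parallel gripper is mounted at the origin on the work surface. World frame = base frame: x ahead of the robot, y to its left, z up, the work surface at z = 0. Lengths are in m, angles in rad, forces in N, time in s.
With the tool pointing down it reaches from about 0.35 to 0.975 m from the base axis. Payload 4.9 kg.
Tool frame: the origin (TCP) lies at the very end of the fingers, on their centre line; the grasp point (between the pads) lies 19 mm behind it; x points along the fingers, y is the direction in which the jaws open and shut, and the axes are right-handed (so a half turn about x gives the same grasp; the last joint's range is limited). The gripper opens to 85 mm and grips with 20 to 120 N. Pads are 22 mm wide; open, the fingers measure 114 mm over their backs; the gripper's body (76 mm by 85 mm) begins 54 mm behind the grasp point. The pads swing forward as they close: fully open they stand 13 mm farther back than shut.
Start: joints at [1.195, 0.053, 1.613, -0, 1.476, -0.119], TCP at [0.159, 0.604, 0.231] pointing down, gripper open.
Joint ranges: [-3.01, 3.01], [-1.01, 2.22], [0.06, 2.58], [-1.02, 4.17], [0.09, 2.62], [-3.14, 3.14]. Speed limits (rad/s): [2.57, 2.57, 3.14, 3.14, 3.14, 3.14].

## Interface

Orientations are given as a rotation vector (axis times angle).
In Python, from station import ctrl, get_image, calibration, finish_job, search_frame, cut_out, mark_of gives the robot as it stands. The module is installed in compiled form; this text tells all that it offers.
- The arm moves only by the tool arm_command, never from a script. Its argument "plan" is a list that holds one entry, the list of rows, each a list of 7 numbers: the shift along the tool's x, y, z in m, then the turn, a rotation vector about the tool's x, y, z in degrees, then the finger opening in m, from 0 to 0.0854. A call has 1 to 20 rows; each row shifts and turns the pose as measured when the row begins, along the tool's axes as they then stand; what a row does not reach is not made up. A row lasts 1/12 s, in which the tool goes at most 41.7 mm and 7.16 degrees, less where a joint would pass 70% of its speed; a pose out of reach is approached as far as the arm can. A call with a gripper value outside its range is refused whole. The fingers move at their own pace and stop on an object; "squeeze" is the grip in N (left out, the last holds). Time passes only in rows, so rows that do not move let the fingers close. It gives the time, the measured TCP pose, the force and the opening at its end, in the units of the state.
- ctrl.get_obs(): the state, without advancing time (a new reading comes with each control period).
- get_image(name): name is "scene" or "top"; returns the picture (420x560x3 uint8, red, green, blue); there is no depth.
- calibration(name): a dict with "fx", "fy", "cx", "cy" (pixels), "k1" (the pictures are not rectified: a ray, as slopes to the right and down, at radius r is drawn at 1 + k1 r^2 times it, then the intrinsics apply), "cam_to_world" (4x4, takes a point from camera to world coordinates). Camera axes: x right, y down, z forward; pixel columns grow to the right and rows downward; lengths in m; the calibration is good to about 2 mm. A picture is of the moment at which its call begins. calibration takes no time and is no camera call.
- finish_job(): hands the job in, once; it reports no verdict.
Trained networks look in the newest picture that a camera, given by its name, has taken for a name from the list of things; names that differ only in an ending like _2 or _b are one class to them, and where a whole thing is asked for, a point or a joint stands for the part that bears it (a point fixed in the world has none). Each returns a list of dicts, best first, with "conf" (0 to 1); they miss things now and then, are a little off and sometimes report something else, mostly with a low value. They report only what shows in the picture. A call takes as long as a camera call. They do not tell look-alikes from the thing itself.
- search_frame(camera, thing): "at" ([x, y, z] in m, in the coordinates of the camera as it stood for that picture, good to about 4 mm: the middle of the surface that is visible of it).
- cut_out(camera, thing): "mask" (420x560 bool, what is visible of it).
- mark_of(camera, thing): "at" ([x, y, z] in m, in the coordinates of the camera as it stood for that picture, good to about 4 mm: a listed point, or the origin of a listed thing).
The state is a dict: "t": time; "q": joint angles; "dq": joint speeds; "effort": joint torques, N m; "tool_pos": TCP position; "tool_rot": TCP orientation; "contact_force": force on the tool from outside, world axes, zero at the start; "wrist_torque": the same for the moment, N m; "opening": finger opening in m.
Only numpy, scipy, OpenCV 4.12 (cv2) and the standard library are available. Lean on these libraries where they do the work, as an engineer would, in place of code of your own. Each camera call takes 0.05 s, during which the arm holds its last target. There are 200 camera calls.

## Task

Fetch one pack for a prescription: with light fingertip pressure on its top, draw the top pack of the tall pile forward over the packs below until a good third of it sticks out of the front of the wooden holder, then take hold of the part that sticks out by its two long sides, bring it out and lay it flat on the bottom of the grey basket. The packs are easily crushed, so press gently; do not drop the pack, leave the rest of the pile where it lies, and leave everything else alone.

Things in the scene. Friction and masses are not known exactly. Their poses are not given: they have to be found in the camera images.
- pack_center (a point): Centre of the top pack of the tall pile: white carton, 170 mm long (x), 58 wide (y), 22 high (z), 0.10 to 0.21 kg, slippery board. It lies flat in the holder's left bay (seen from the robot), front end (-x) at holder x = -85 to -83 mm, on three like packs. Grip it by its long sides, which the bay's walls hide until it is drawn out; they stand a firm grip (30 N).
- pack2: The pack directly under the top pack, the same size; origin at the centre of its underside. Must stay where it is. The pile is firm, a hard stop to the finger, and crushes if the top pack bears on this one with more than 25 N. Under some 8 N of pressure fingers may slip over the top pack; with 9 to 16 N they draw it along.
- pack3: The third pack from the top, the same size; origin at the centre of its underside. Must stay where it is.
- pack4: The lowest pack of the tall pile, the same size; origin at the centre of its underside. Must stay where it is.
- holder: Plywood holder fixed to the counter on screw feet, 185 mm deep (x), 142 wide (y), 100 high. Origin: centre of its underside, 6 to 22 mm above the counter (differs each time). Two bays 62 mm wide, centred at y = +34 (left) and -34 mm, open above and in front (-x), floor 8 mm thick. Its 6 mm side and back walls rise 4 mm above the top pack and end in front at x = -91 mm. A 22 mm high front lip.
- bay_mouth (a point): Point in the middle of the left bay's front opening, in the plane of the front ends of the walls, at the height of the top pack's underside (74 mm above the holder's underside). Its x axis is the holder's: a pack is drawn along -x.
- basket: Shallow grey plastic basket, loose on the counter, 260 mm long (x), 190 mm wide (y), 40 mm high, walls and bottom 3 mm thick, open above; origin at the centre of its underside. The inside is 254 by 184 mm, so a pack fits lying along its x.
- short1: The upper one of two shorter packs in the holder's other, right bay (140 x 56 x 26 mm), lower than the tall pile; origin at the centre of its underside. Leave alone.
- short2: The lower one of the two shorter packs in the right bay; origin at the centre of its underside. Leave alone.
- bottle: Amber bottle, 54 mm across, 125 mm high, standing; origin at the centre of its underside. Leave alone.
- jar: White jar, 60 mm across, 65 mm high, standing; origin at the centre of its underside. Leave alone.
- mug: White mug, 80 mm across, 90 mm high, standing; origin at the centre of its underside. Leave alone.
Mind the look-alikes: they are no part of the job. Leave any orange or purple look-alike of the part that bears pack_center alone.

How it is judged:
By the outcome, as a careful person would: the job done as asked, in the order asked, and still so for the second after the job is handed in, with the robot touching nothing.
It also fails if it takes over 72 s, if anything falls off the work surface, if the arm or the gripper's body presses on something with over 40 N, if the wrist force passes 120 N, or if a joint passes its speed limit or range.

## Working session

There is one attempt and no reset: what is moved stays moved. The work goes in short steps, Python scripts to look and compute and a tool call to move; the robot and the scene stay as the last step left them, time stands still between calls to the robot, and variables do not carry over. Pictures are saved under pics/ and viewed, about 8 in all and at most 12, crops included, and the job is handed in when it is done.

Besides the shell and the picture viewer there is one more tool, called after ">>>" as a command line: name --argument value ..., lists and objects as JSON in quotes. arm_command: Moves the arm, as the interface text tells. Its arguments: {"type":"object","properties":{"plan":{"type":"array","items":{"type":"array","items":{"type":"array","items":{"type":"number"}}}},"squeeze":{"type":"number"}},"required":["plan"]}

```bash
mkdir -p pics; cat > h.py <<'E'
import numpy as np, cv2
from scipy.spatial.transform import Rotation as R
from station import *
def save(n,f):
    im=get_image(n); cv2.imwrite(f,im[:,:,::-1]); return im
def w(cam,p):
    T=np.array(calibration(cam)["cam_to_world"]); return T[:3,:3]@np.array(p)+T[:3,3]
def pix(cam,P):
    c=calibration(cam);T=np.array(c["cam_to_world"]);p=T[:3,:3].T@(np.array(P)-T[:3,3])
    s=p[:2]/p[2];s=s*(1+c["k1"]*(s@s));return np.array([c["fx"]*s[0]+c["cx"],c["fy"]*s[1]+c["cy"]])
def ray(cam,uv):
    c=calibration(cam);T=np.array(c["cam_to_world"])
    d=np.array([(uv[0]-c["cx"])/c["fx"],(uv[1]-c["cy"])/c["fy"]]);s=d.copy()
    for _ in range(20): s=d/(1+c["k1"]*(s@s))
    return T[:3,3],T[:3,:3]@np.array([s[0],s[1],1])
def onz(cam,uv,z):
    o,d=ray(cam,uv);return o+d*(z-o[2])/d[2]
E
python3 - <<'E'
from h import *
a=save("scene","pics/s0.png");b=save("top","pics/t0.png")
cv2.imwrite("pics/both0.png",cv2.resize(np.hstack([a,b])[:,:,::-1],None,fx=.71,fy=.71))
for n in ["top","scene"]:
    print(n,np.round(calibration(n)["cam_to_world"],3).tolist(),calibration(n)["fx"])
    for t in ["pack_center","bay_mouth","holder","basket","short1","bottle","jar","mug"]:
        for r in mark_of(n,t)[:3]:
            P=w(n,r["at"]);print(t,round(r["conf"],2),np.round(P,3),np.round(pix(n,P)))
print(ctrl.get_obs())
E
```

```text
top [[-0.022, -0.982, 0.187, 0.224], [-1.0, 0.026, 0.017, -0.003], [-0.021, -0.187, -0.982, 1.294], [0.0, 0.0, 0.0, 1.0]] 482.685816136964
pack_center 0.91 [0.365 0.218 0.013] [209. 246.]
pack_center 0.85 [0.752 0.37  0.01 ] [156. 111.]
pack_center 0.72 [ 0.3   -0.176  0.014] [358. 267.]
bay_mouth 0.66 [0.523 0.154 0.085] [229. 181.]
holder 0.6 [0.625 0.146 0.01 ] [236. 152.]
basket 0.92 [ 0.593 -0.161  0.002] [347. 161.]
short1 0.9 [0.634 0.114 0.042] [246. 145.]
bottle 0.56 [ 0.544 -0.45  -0.   ] [453. 175.]
jar 0.83 [ 0.371 -0.01   0.001] [294. 242.]
mug 0.63 [0.578 0.449 0.003] [127. 172.]
scene [[-0.891, 0.271, -0.365, 1.096], [0.454, 0.501, -0.737, 1.231], [-0.017, -0.822, -0.569, 1.035], [0.0, 0.0, 0.0, 1.0]] 527.91574012287
pack_center 0.9 [0.195 0.359 0.015] [426. 260.]
pack_center 0.77 [0.617 0.176 0.096] [271. 247.]
pack_center 0.77 [0.749 0.368 0.009] [258. 330.]
bay_mouth 0.62 [0.524 0.155 0.081] [296. 237.]
holder 0.77 [0.622 0.147 0.007] [266. 265.]
basket 0.77 [ 0.594 -0.158 -0.003] [235. 213.]
short1 0.55 [0.636 0.114 0.039] [256. 252.]
bottle 0.77 [ 0.542 -0.449 -0.   ] [218. 170.]
jar 0.57 [ 0.378 -0.007 -0.006] [312. 219.]
mug 0.86 [ 0.576  0.449 -0.   ] [332. 330.]
{'t': 0.9, 'q': array([ 1.19498275e+00,  5.26909524e-02,  1.61288991e+00, -3.25204947e-06,
        1.47597109e+00, -1.18988302e-01]), 'dq': array([-1.11743025e-04, -1.75421488e-03, -1.49066398e-04,  1.79570524e-03,
        1.25954023e-05,  6.25399954e-04]), 'effort': array([-8.03019229e-04, -3.93671715e+01, -3.70466924e+01, -1.78265877e-04,
        4.05854944e-04,  7.79152145e-06]), 'tool_pos': array([0.15874804, 0.60449646, 0.23131522]), 'tool_rot': array([ 0.20163982,  1.56136429, -0.20157893]), 'contact_force': array([ 0.61993173, -0.28288861, -0.14249281]), 'wrist_torque': array([ 0.03903027, -0.03939406, -0.00420015]), 'opening': 0.08549454182089307}
```

View pics/both0.png

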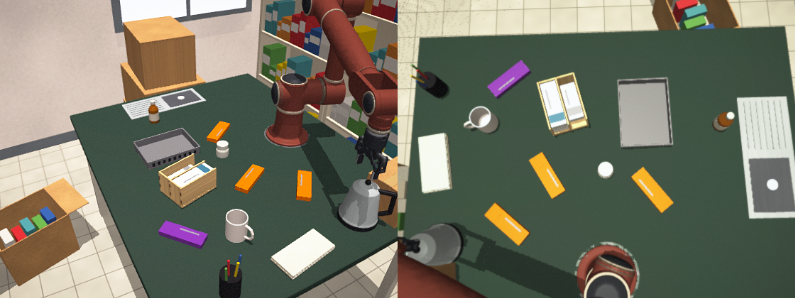

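The picture shows the holder at top px (236,152) and scene px (266,265). There are three orange look-alikes (top px (209,246), (358,267), (153,315)) and a purple one (156,111), all lying on the counter. The white pack in the holder's left bay, at scene px (271,247), is the one described. I'll confirm it in an enlarged crop.

```bash
python3 - <<'E'
from h import *
a=get_image("top")[90:200,185:285];b=get_image("scene")[200:300,215:315]
A=cv2.resize(a,(400,440),interpolation=cv2.INTER_CUBIC);B=cv2.resize(b,(400,400),interpolation=cv2.INTER_CUBIC)
B=np.vstack([B,np.zeros((40,400,3),np.uint8)])
cv2.imwrite("pics/c1.png",np.hstack([A,B])[:,:,::-1])
for n in ["top","scene"]:
  for i in range(4):
    if i: get_image(n)
    for t in ["pack_center","bay_mouth","holder","basket","pack2"]:
        for r in mark_of(n,t)[:5]:
            P=w(n,r["at"])
            if t!="pack_center" or P[2]>.05: print(n,t,round(r["conf"],2),np.round(P,4))
E
```

```text
top pack_center 0.98 [0.6158 0.1801 0.0959]
top bay_mouth 0.6 [0.5229 0.1551 0.0844]
top holder 0.9 [0.6259 0.1457 0.0087]
top basket 0.66 [ 0.5919 -0.1586  0.0036]
top pack_center 0.59 [0.6133 0.1753 0.0974]
top bay_mouth 0.8 [0.5255 0.1578 0.0866]
top holder 0.75 [0.6217 0.1488 0.0106]
top basket 0.74 [ 5.928e-01 -1.615e-01 -5.000e-04]
top pack_center 0.92 [0.6124 0.1821 0.0958]
top bay_mouth 0.9 [0.5263 0.1553 0.0837]
top holder 0.55 [0.6204 0.1487 0.0087]
top holder 0.15 [0.614  0.1794 0.0923]
top basket 0.6 [ 0.5953 -0.1604  0.0009]
top basket 0.17 [0.6333 0.1118 0.041 ]
top pack_center 0.69 [0.6157 0.1797 0.0919]
top bay_mouth 0.84 [0.523  0.1559 0.0853]
top holder 0.82 [0.6244 0.1468 0.01  ]
top basket 0.76 [ 0.595  -0.1617  0.0018]
scene pack_center 0.73 [0.6189 0.1796 0.0931]
scene bay_mouth 0.58 [0.5222 0.1578 0.0787]
scene holder 0.55 [0.623  0.1409 0.0068]
scene basket 0.61 [ 0.5921 -0.1566 -0.0033]
scene pack_center 0.59 [0.6155 0.1755 0.0891]
scene bay_mouth 0.92 [0.5251 0.1583 0.0813]
scene holder 0.81 [0.6225 0.146  0.0037]
scene bay_mouth 0.55 [0.5245 0.1544 0.0799]
scene holder 0.82 [0.6231 0.1476 0.0057]
scene basket 0.91 [ 0.5907 -0.1589 -0.0034]
scene pack_center 0.83 [0.6165 0.1773 0.0907]
scene bay_mouth 0.65 [0.5268 0.1595 0.08  ]
scene holder 0.84 [0.6223 0.1449 0.0074]
scene basket 0.6 [ 0.593  -0.1588 -0.0019]
```

View pics/c1.png

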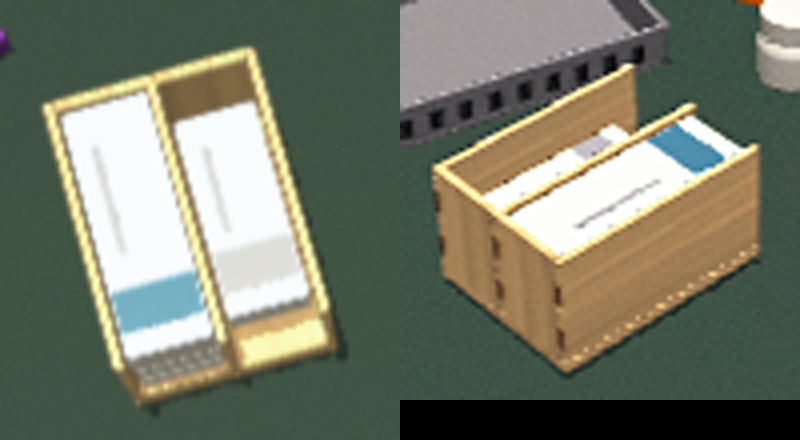

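The crop confirms it. The white pack with the blue band in the left (+y) bay is the top of the tall pile, at top crop (130,230) or px (217,147). Next I fit the holder pose from the rim corners.

```bash
python3 - <<'E'
from h import *
from scipy.optimize import least_squares
obs=[("top",(196.2,116.2),(92.5,71,100)),("top",(247.8,102),(92.5,-71,100)),
("scene",(255,265.5),(92.5,71,100)),("scene",(224.3,241.8),(92.5,-71,100)),("scene",(304.5,237),(-91,71,100)),("scene",(273,217),(-91,-71,100)),
("scene",(256.7,293),(92.5,71,0))]
def P(p,q):
    c,s=np.cos(p[2]),np.sin(p[2]);q=np.array(q)/1000
    return np.array([p[0]+c*q[0]-s*q[1],p[1]+s*q[0]+c*q[1],p[3]+q[2]])
def f(p): return np.concatenate([pix(n,P(p,q))-uv for n,uv,q in obs])
r=least_squares(f,[.623,.147,.23,.009],loss='soft_l1');p=r.x
print(p,np.degrees(p[2]));print(np.round(f(p).reshape(-1,2),1).tolist())
for q in [(-91,34,74),(1,34,85),(30,34,96),(-112,34,74)]: print(q,np.round(P(p,q),4))
o=ctrl.get_obs();print(np.round(R.from_rotvec(o["tool_rot"]).as_matrix(),3).tolist())
# basket yaw from mask
get_image("top");m=cut_out("top","basket")[0]["mask"]
print(cv2.minAreaRect(np.argwhere(m)[:,::-1].astype(np.float32)))
bx=cv2.boxPoints(cv2.minAreaRect(np.argwhere(m)[:,::-1].astype(np.float32)))
print([np.round(onz("top",b,.04),3).tolist() for b in bx])
E
```

```text
[0.62181636 0.14712942 0.25029485 0.00496922] 14.340838308368687
[[-0.6, 0.3], [0.4, 0.3], [-0.1, 0.5], [-0.8, -0.3], [0.5, 0.3], [-0.3, -1.1], [-0.0, 0.1]]
(-91, 34, 74) [0.5252 0.1575 0.079 ]
(1, 34, 85) [0.6144 0.1803 0.09  ]
(30, 34, 96) [0.6425 0.1875 0.101 ]
(-112, 34, 74) [0.5049 0.1523 0.079 ]
[[-0.0, 0.254, 0.967], [-0.0, 0.967, -0.254], [-1.0, -0.0, -0.0]]
((348.0496826171875, 158.10971069335938), (96.72398376464844, 74.4328842163086), 87.43623352050781)
[[0.725, -0.059, 0.04], [0.728, -0.263, 0.04], [0.459, -0.258, 0.04], [0.455, -0.062, 0.04]]
```

>>> arm_command --plan '[[[0,0,0,-6,0,0,0],[0,0,0,-6,0,0,0],[0,0,0,-6,0,0,0],[0,0,0,-6,0,0,0],[0,0,0,-5,0,0,0],[0,-0.0327,0.0228,0,0,0,0],[0,-0.0327,0.0228,0,0,0,0],[0,-0.0327,0.0228,0,0,0,0],[0,-0.0327,0.0228,0,0,0,0],[0,-0.0327,0.0228,0,0,0,0],[0,-0.0327,0.0228,0,0,0,0],[0,-0.0327,0.0228,0,0,0,0],[0,-0.0327,0.0228,0,0,0,0],[0,-0.0327,0.0228,0,0,0,0],[0,-0.0327,0.0228,0,0,0,0],[0,-0.0327,0.0228,0,0,0,0],[0,-0.0327,0.0228,0,0,0,0],[0,-0.0327,0.0228,0,0,0,0],[0,-0.0327,0.0228,0,0,0,0],[0,-0.0327,0.0228,0,0,0,0]]]'

```text
t: 5.07
tool_pos: [0.6363, 0.217, 0.2325]
tool_rot: [-0.223, 1.554, 0.233]
contact_force: [0.8, 0.9, -0.1]
opening: 0.0001
```

```bash
cat >> h.py <<'E'
def to(P,yaw=None):
    "shift in tool axes to world P; turn about tool x (deg) to jaw yaw; print state"
    o=ctrl.get_obs();M=R.from_rotvec(o["tool_rot"]).as_matrix()
    y=np.degrees(np.arctan2(M[1,2],M[0,2]))
    print("t",round(o["t"],2),"tcp",np.round(o["tool_pos"],4),"down",np.round(M[:,0],3),"yaw",round(y,2),"F",np.round(o["contact_force"],2),"T",np.round(o["wrist_torque"],2),"op",round(o["opening"],4),
     "shift",np.round(M.T@(np.array(P)-o["tool_pos"]),4),"turn",None if yaw is None else round(y-yaw,2))
E
python3 -c "
from h import *
to([.6425,.1875,.13],14.3)"
```

```text
t 5.07 tcp [0.6363 0.217  0.2325] down [ 0.003  0.007 -1.   ] yaw 16.65 F [ 0.76  0.93 -0.14] T [ 0.02 -0.02 -0.02] op 0.0001 shift [ 0.1023 -0.0306 -0.0031] turn 2.35
```

>>> arm_command --plan '[[[0,-0.015,-0.0015,2.3,0,0,0],[0,-0.015,-0.0015,0,0,0,0],[0.03,0,0,0,0,0,0],[0.03,0,0,0,0,0,0],[0.025,0,0,0,0,0,0],[0.012,0,0,0,0,0,0],[0,0,0,0,0,0,0],[0,0,0,0,0,0,0]]]'

```text
t: 5.73
tool_pos: [0.6519, 0.1768, 0.1339]
tool_rot: [-0.181, 1.552, 0.187]
contact_force: [0.4, 1.1, 1.0]
opening: 0.0001
```

```bash
python3 -c "
from h import *
to([.6425,.1875,.103],14.3)
save('top','pics/t2.png');b=save('scene','pics/s2.png')
cv2.imwrite('pics/c2.png',cv2.resize(b[180:300,205:325,::-1],(600,600),interpolation=cv2.INTER_CUBIC))"
```

```text
t 5.73 tcp [0.6519 0.1768 0.1339] down [ 0.011  0.005 -1.   ] yaw 13.48 F [0.4  1.08 0.98] T [ 0.03 -0.02 -0.05] op 0.0001 shift [ 0.0308  0.0125 -0.007 ] turn -0.82
```

View pics/c2.png

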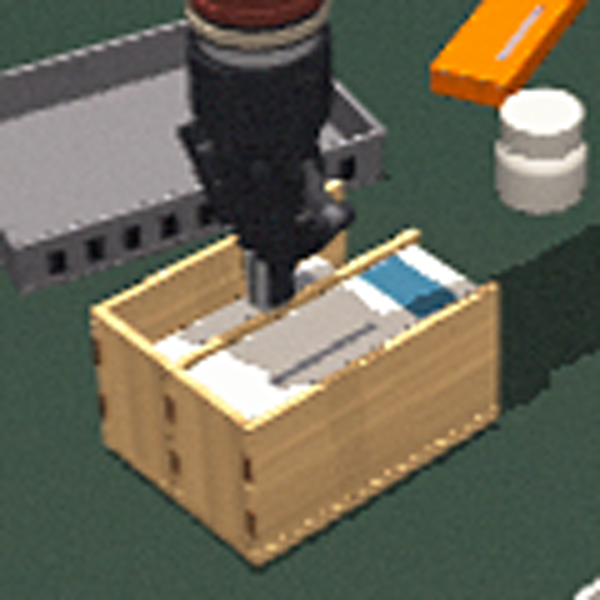

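>>> arm_command --plan '[[[0,0.0125,-0.007,-0.8,0.7,0,0],[0,0,0,0,0,0,0],[0.01,0,0,0,0,0,0],[0.008,0,0,0,0,0,0],[0,0,0,0,0,0,0],[0,0,0,0,0,0,0]]]'

```text
t: 6.33
tool_pos: [0.6452, 0.1909, 0.1232]
tool_rot: [-0.196, 1.55, 0.201]
contact_force: [-0.4, 0.4, -0.1]
opening: -0.0
```

```bash
python3 -c "
from h import *
to([.6425,.1875,.103],14.3)"
```

```text
t 6.33 tcp [0.6452 0.1909 0.1232] down [ 0.011  0.005 -1.   ] yaw 14.5 F [-0.44  0.44 -0.05] T [ 0.01  0.05 -0.03] op -0.0 shift [ 0.0202 -0.0027 -0.0038] turn 0.2
```

>>> arm_command --plan '[[[0.006,-0.003,-0.003,0,0.7,0,0],[0.006,0,0,0,0,0,0],[0.004,0,0,0,0,0,0],[0,0,0,0,0,0,0],[0,0,0,0,0,0,0]]]'

```text
t: 6.75
tool_pos: [0.6426, 0.1863, 0.1045]
tool_rot: [-0.197, 1.565, 0.199]
contact_force: [0.2, -0.6, 0.1]
opening: 0.0001
```

```bash
python3 -c "
from h import *
to([.6425,.1875,.103],14.3)"
```

```text
t 6.75 tcp [0.6426 0.1863 0.1045] down [-0.003  0.001 -1.   ] yaw 14.46 F [ 0.16 -0.63  0.05] T [-0.01 -0.    0.  ] op 0.0001 shift [0.0015 0.0012 0.0002] turn 0.16
```

>>> arm_command --plan '[[[0.001,0,0,0,0,0,0],[0.0005,0,0,0,0,0,0]]]'

```text
t: 6.92
tool_pos: [0.6431, 0.1862, 0.104]
tool_rot: [-0.197, 1.564, 0.199]
contact_force: [-1.3, -0.4, 3.2]
opening: -0.0001
```

>>> arm_command --plan '[[[0.001,0,0,0,0,0,0],[0.0005,0,0,0,0,0,0]]]'

```text
t: 7.08
tool_pos: [0.6437, 0.1863, 0.104]
tool_rot: [-0.197, 1.563, 0.199]
contact_force: [0.0, -0.3, 1.5]
opening: -0.0
```

>>> arm_command --plan '[[[0.001,0,0,0,0,0,0],[0.001,0,0,0,0,0,0]]]'

```text
t: 7.25
tool_pos: [0.6444, 0.1865, 0.104]
tool_rot: [-0.197, 1.561, 0.199]
contact_force: [-1.7, -0.8, 4.9]
opening: 0.0002
```

>>> arm_command --plan '[[[0.002,0,0,0,0,0,0],[0.002,0,0,0,0,0,0]]]'

```text
t: 7.42
tool_pos: [0.6455, 0.1867, 0.104]
tool_rot: [-0.197, 1.559, 0.199]
contact_force: [-5.0, -0.5, 8.7]
opening: -0.0002
```

>>> arm_command --plan '[[[0.0027,0,-0.002,0,0,0,0],[0.0027,0,-0.003,0,0,0,0]]]'

```text
t: 7.58
tool_pos: [0.6452, 0.1866, 0.104]
tool_rot: [-0.196, 1.546, 0.2]
contact_force: [2.4, 0.0, 7.6]
opening: -0.0003
```

>>> arm_command --plan '[[[0.0027,0,-0.004,0,0,0,0],[0.0027,0,-0.004,0,0,0,0]]]'

```text
t: 7.75
tool_pos: [0.643, 0.1858, 0.1041]
tool_rot: [-0.195, 1.531, 0.2]
contact_force: [2.4, 0.6, 7.5]
opening: -0.0003
```

>>> arm_command --plan '[[[0.0034,0,-0.004,0,0.6,0,0],[0.0036,0,-0.004,0,0.6,0,0]]]'

```text
t: 7.92
tool_pos: [0.6418, 0.1853, 0.1041]
tool_rot: [-0.195, 1.534, 0.199]
contact_force: [3.0, 1.3, 8.1]
opening: -0.0001
```

>>> arm_command --plan '[[[0.0036,0,-0.004,0,1,0,0],[0.0036,0,-0.004,0,1,0,0]]]'

```text
t: 8.08
tool_pos: [0.6407, 0.1847, 0.104]
tool_rot: [-0.198, 1.55, 0.197]
contact_force: [2.2, 1.3, 7.8]
opening: -0.0002
```

>>> arm_command --plan '[[[0.0048,0,-0.005,0,0.6,0,0],[0.0048,0,-0.006,0,0.6,0,0]]]'

```text
t: 8.25
tool_pos: [0.6392, 0.1841, 0.104]
tool_rot: [-0.198, 1.548, 0.197]
contact_force: [2.4, 1.3, 10.8]
opening: 0.0001
```

>>> arm_command --plan '[[[0.005,0,-0.006,0,0.6,0,0],[0.005,0,-0.006,0,0.6,0,0]]]'

```text
t: 8.42
tool_pos: [0.637, 0.1833, 0.104]
tool_rot: [-0.198, 1.543, 0.197]
contact_force: [4.4, 1.7, 9.8]
opening: -0.0004
```

>>> arm_command --plan '[[[0.0055,0.0008,-0.006,0,0.6,0,0],[0.0055,0.0008,-0.006,0,0.6,0,0],[0.0055,0.0008,-0.006,0,0.6,0,0],[0.0055,0.0008,-0.006,0,0.6,0,0]]]'

```text
t: 8.75
tool_pos: [0.6341, 0.1833, 0.104]
tool_rot: [-0.2, 1.53, 0.193]
contact_force: [4.2, 0.1, 11.3]
opening: -0.0
```

```bash
python3 -c "
from h import *
to([.5675,.1684,.103],14.3)"
```

```text
t 8.75 tcp [0.6341 0.1833 0.104 ] down [ 0.032 -0.001 -0.999] yaw 14.41 F [ 4.23  0.13 11.27] T [ 0.02 -0.75  0.01] op -0.0 shift [-0.0011  0.0022 -0.0682] turn 0.11
```

>>> arm_command --plan '[[[0.0055,0.0008,-0.009,0,1,0,0],[0.0055,0.0008,-0.01,0,1,0,0],[0.0055,0.0008,-0.01,0,1,0,0],[0.0055,0.0008,-0.01,0,1,0,0]]]'

```text
t: 9.08
tool_pos: [0.6169, 0.18, 0.104]
tool_rot: [-0.205, 1.544, 0.187]
contact_force: [4.7, 0.8, 12.3]
opening: 0.0003
```

```bash
python3 -c "
from h import *
to([.5675,.1684,.103],14.3)
b=save('top','pics/t3.png')
cv2.imwrite('pics/c3.png',cv2.resize(b[90:200,185:285,::-1],(500,550),interpolation=cv2.INTER_CUBIC))
to([.5675,.1684,.103],14.3)"
```

```text
t 9.08 tcp [0.6169 0.18   0.104 ] down [ 0.019 -0.009 -1.   ] yaw 14.35 F [ 4.73  0.85 12.34] T [ 0.14 -0.71  0.03] op 0.0003 shift [ 0.0002  0.001  -0.0508] turn 0.05
t 9.13 tcp [0.6163 0.1799 0.104 ] down [ 0.018 -0.009 -1.   ] yaw 14.36 F [ 1.77  0.11 12.88] T [ 0.03 -0.3  -0.  ] op 0.0 shift [ 0.0002  0.001  -0.0502] turn 0.06
```

View pics/c3.png

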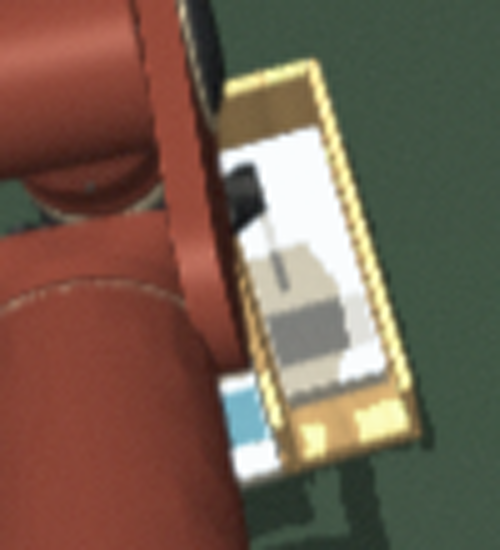

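The pack is sliding: its front end is now level with the lip, at crop (250,475). I'll keep drawing.

>>> arm_command --plan '[[[0.0055,0.0005,-0.009,0,1,0,0],[0.0055,0.0005,-0.009,0,1,0,0],[0.0055,0.0005,-0.009,0,1,0,0],[0.0055,0.0005,-0.009,0,1,0,0],[0.0055,0.0005,-0.009,0,1,0,0]]]'

```text
t: 9.55
tool_pos: [0.5978, 0.1754, 0.104]
tool_rot: [-0.21, 1.564, 0.181]
contact_force: [4.1, 2.4, 11.9]
opening: -0.0001
```

```bash
python3 -c "
from h import *
to([.5675,.1684,.103],14.3)
for n in ['scene','top']:
  get_image(n)
  for r in mark_of(n,'pack_center'):
    P=w(n,r['at'])
    if P[2]>.05: print(n,r['conf'],P)"
```

```text
t 9.55 tcp [0.5978 0.1754 0.104 ] down [ 0.    -0.018 -1.   ] yaw 14.27 F [ 4.09  2.41 11.87] T [ 0.18 -0.8   0.02] op -0.0001 shift [ 0.0011  0.0007 -0.031 ] turn -0.03
scene 0.93 [0.5696556  0.16831136 0.09201866]
top 0.51 [0.57214549 0.16506738 0.09518143]
```

>>> arm_command --plan '[[[0.0055,0.0005,-0.009,0,0.5,0.3,0],[0.0055,0.0005,-0.009,0,0.5,0.3,0],[0.0055,0.0005,-0.009,0,0.5,0.3,0],[0.0055,0.0005,-0.009,0,0.5,0.3,0],[0.0055,0.0005,-0.008,0,0.5,0,0]]]'

```text
t: 10.17
tool_pos: [0.5805, 0.1712, 0.1039]
tool_rot: [-0.193, 1.541, 0.196]
contact_force: [4.5, 0.6, 11.8]
opening: -0.0
```

```bash
python3 -c "
from h import *
to([.5675,.1684,.103],14.3)
for n in ['scene','top']:
  get_image(n)
  for r in mark_of(n,'pack_center'):
    P=w(n,r['at'])
    if P[2]>.05: print(n,r['conf'],P)
to([.5675,.1684,.103],14.3)"
```

```text
t 10.17 tcp [0.5805 0.1712 0.1039] down [ 0.02   0.004 -1.   ] yaw 14.24 F [ 4.47  0.63 11.81] T [ 0.15 -0.75 -0.02] op -0.0 shift [ 0.0007  0.0005 -0.0133] turn -0.06
scene 0.86 [0.55374134 0.16541997 0.08962779]
t 10.37 tcp [0.5801 0.1712 0.104 ] down [ 0.019  0.004 -1.   ] yaw 14.26 F [ 1.98  0.3  14.31] T [ 0.07 -0.38  0.02] op -0.0003 shift [ 0.0007  0.0004 -0.0129] turn -0.04
```

Another 13 mm to go.

>>> arm_command --plan '[[[0.0053,0.0003,-0.009,0,1,0,0],[0.0053,0.0003,-0.009,0,1,0,0],[0.0053,0.0003,-0.009,0,1,0,0],[0.0053,0.0003,-0.008,0,1,0,0]]]'

```text
t: 10.7
tool_pos: [0.5667, 0.1673, 0.1039]
tool_rot: [-0.198, 1.559, 0.191]
contact_force: [3.4, 1.0, 10.7]
opening: 0.0002
```

```bash
python3 -c "
from h import *
to([.5675,.1684,.103],14.3)
for n in ['scene','top']:
  get_image(n)
  for r in mark_of(n,'pack_center'):
    P=w(n,r['at'])
    if P[2]>.05: print(n,r['conf'],P)
to([.5675,.1684,.103],14.3)"
```

```text
t 10.7 tcp [0.5667 0.1673 0.1039] down [ 0.004 -0.004 -1.   ] yaw 14.22 F [ 3.37  1.01 10.7 ] T [ 0.2  -0.72 -0.06] op 0.0002 shift [0.0009 0.0009 0.0011] turn -0.08
scene 0.87 [0.53824397 0.15948918 0.09002408]
t 10.9 tcp [0.5664 0.1672 0.1039] down [ 0.003 -0.004 -1.   ] yaw 14.22 F [ 2.1   0.97 13.33] T [ 0.1  -0.45 -0.04] op -0.0002 shift [0.0009 0.0009 0.0014] turn -0.08
```

>>> arm_command --plan '[[[-0.006,0,0,0,0,0,0],[-0.02,0,0,0,0,0,0],[-0.025,0,0,0,0,0,0.085],[-0.02,0,0,0,0,0,0.085],[0,0,-0.02,0,0,0,0.085],[0,0,-0.025,0,0,0,0.085],[0,0,-0.015,0,0,0,0.085],[0,0,0,0,0,0,0.085],[0,0,0,0,0,0,0.085],[0,0,0,0,0,0,0.085]]]'

```text
t: 11.73
tool_pos: [0.5078, 0.1526, 0.179]
tool_rot: [-0.198, 1.554, 0.191]
contact_force: [0.3, 0.2, 0.2]
opening: 0.0852
```

```bash
python3 -c "
from h import *
to([.5029,.1518,.082],14.3)
b=save('scene','pics/s4.png')
to([.5029,.1518,.082],14.3)
for r in mark_of('scene','pack_center'):
    P=w('scene',r['at'])
    if P[2]>.05: print(r['conf'],P)
cv2.imwrite('pics/c4.png',cv2.resize(b[180:300,225:345,::-1],(600,600),interpolation=cv2.INTER_CUBIC))"
```

```text
t 11.73 tcp [0.5078 0.1526 0.179 ] down [ 0.009 -0.003 -1.   ] yaw 14.22 F [0.32 0.17 0.15] T [ 0.    0.05 -0.04] op 0.0852 shift [ 0.0969  0.0009 -0.0057] turn -0.08
t 11.78 tcp [0.508  0.1526 0.1789] down [ 0.009 -0.003 -1.   ] yaw 14.22 F [-0.15 -0.12  0.25] T [-0.    0.06 -0.03] op 0.085 shift [ 0.0969  0.001  -0.0059] turn -0.08
0.87 [0.53625771 0.15916749 0.09136247]
```

View pics/c4.png

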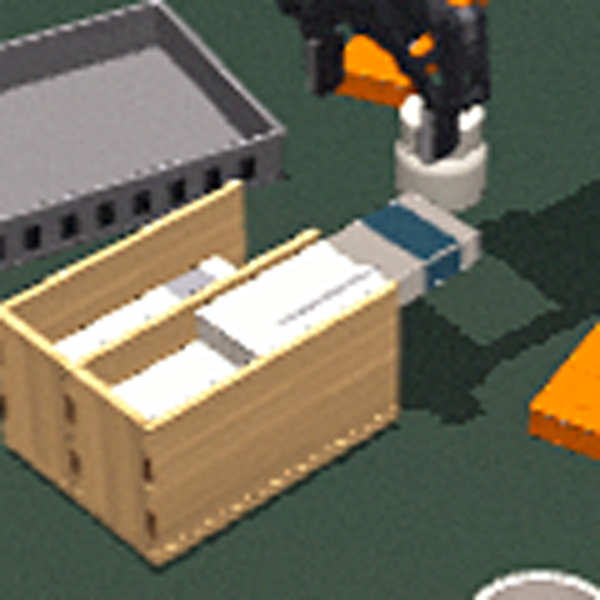

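The pack sticks out of the front, from crop (395,290) to (478,235), and the pile is in place. Now I lower the open fingers around the protruding part.

>>> arm_command --plan '[[[0,0.001,-0.006,0,0.5,0,0.085],[0.02,0,0,0,0,0,0.085],[0.025,0,0,0,0,0,0.085],[0.02,0,0,0,0,0,0.085],[0.01,0,0,0,0,0,0.085],[0,0,0,0,0,0,0.085],[0,0,0,0,0,0,0.085]]]'

```text
t: 12.42
tool_pos: [0.5044, 0.1524, 0.1021]
tool_rot: [-0.199, 1.563, 0.191]
contact_force: [-0.2, -0.3, 0.7]
opening: 0.0847
```

```bash
python3 -c "
from h import *
to([.5029,.1518,.076],14.3)"
```

```text
t 12.42 tcp [0.5044 0.1524 0.1021] down [-0.001 -0.006 -1.   ] yaw 14.23 F [-0.17 -0.29  0.69] T [ 0.03 -0.07 -0.08] op 0.0847 shift [ 0.0261 -0.0001 -0.0015] turn -0.07
```

>>> arm_command --plan '[[[0.01,0,-0.001,0,0,0.3,0.085],[0.01,0,0,0,0,0,0.085],[0.006,0,0,0,0,0,0.085],[0,0,0,0,0,0,0.085],[0,0,0,0,0,0,0.085]]]'

```text
t: 12.83
tool_pos: [0.5057, 0.1524, 0.077]
tool_rot: [-0.194, 1.559, 0.195]
contact_force: [-0.2, -0.5, -0.0]
opening: 0.085
```

```bash
python3 -c "
from h import *
to([.5029,.1518,.076],14.3)
b=save('scene','pics/s5.png')
cv2.imwrite('pics/c5.png',cv2.resize(b[180:300,225:345,::-1],(600,600),interpolation=cv2.INTER_CUBIC))"
```

```text
t 12.83 tcp [0.5057 0.1524 0.077 ] down [ 0.003  0.001 -1.   ] yaw 14.23 F [-0.17 -0.5  -0.04] T [-0.01  0.02  0.01] op 0.085 shift [ 0.0009  0.0001 -0.0029] turn -0.07
```

View pics/c5.png

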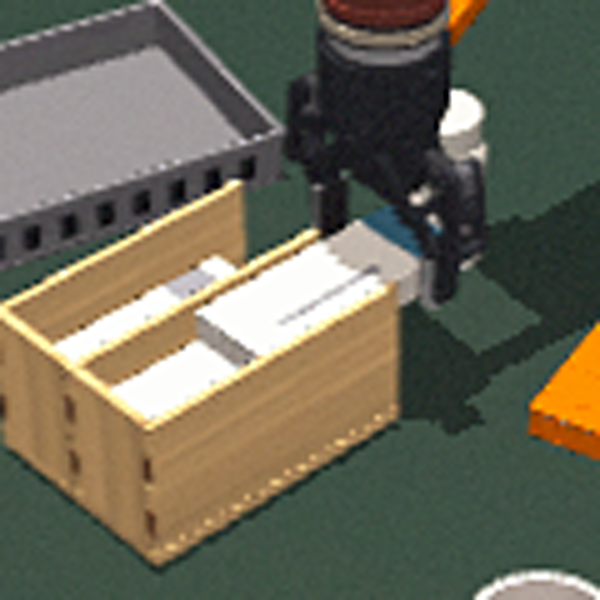

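The fingers straddle the protruding end, with the near finger at crop (445,270) clear of the wall at (400,290). Now I close.

>>> arm_command --plan '[[[0,0,0,0,0,0,0.065],[0,0,0,0,0,0,0.06],[0,0,0,0,0,0,0.057],[0,0,0,0,0,0,0.05],[0,0,0,0,0,0,0.05],[0,0,0,0,0,0,0.05],[0,0,0,0,0,0,0.05]]]' --squeeze 28

```text
t: 13.47
tool_pos: [0.5061, 0.1526, 0.0782]
tool_rot: [-0.194, 1.557, 0.195]
contact_force: [0.2, -1.1, -0.1]
opening: 0.0575
```

```bash
python3 -c "
from h import *
to([.5029,.1518,.076],14.3)"
```

```text
t 13.47 tcp [0.5061 0.1526 0.0782] down [ 0.004  0.001 -1.   ] yaw 14.23 F [ 0.24 -1.07 -0.09] T [ 0.    0.   -0.02] op 0.0575 shift [ 0.0021  0.     -0.0033] turn -0.07
```

>>> arm_command --plan '[[[-0.003,0,0,0,0,0,0.05],[-0.002,0,-0.006,0,0,0,0.05],[0,0,-0.01,0,0,0,0.05],[0,0,-0.012,0,0,0,0.05],[0,0,-0.012,0,0,0,0.05]]]'

```text
t: 13.88
tool_pos: [0.4658, 0.1423, 0.0835]
tool_rot: [-0.195, 1.558, 0.195]
contact_force: [-0.8, -0.9, -1.9]
opening: 0.0576
```

```bash
python3 -c "
from h import *
to([.392,.1235,.086],14.3)
b=save('scene','pics/s6.png')
cv2.imwrite('pics/c6.png',cv2.resize(b[180:300,225:345,::-1],(600,600),interpolation=cv2.INTER_CUBIC))"
```

```text
t 13.88 tcp [0.4658 0.1423 0.0835] down [ 0.004  0.001 -1.   ] yaw 14.25 F [-0.83 -0.86 -1.91] T [-0.01  0.04  0.03] op 0.0576 shift [-0.0028 -0.     -0.0762] turn -0.05
```

View pics/c6.png

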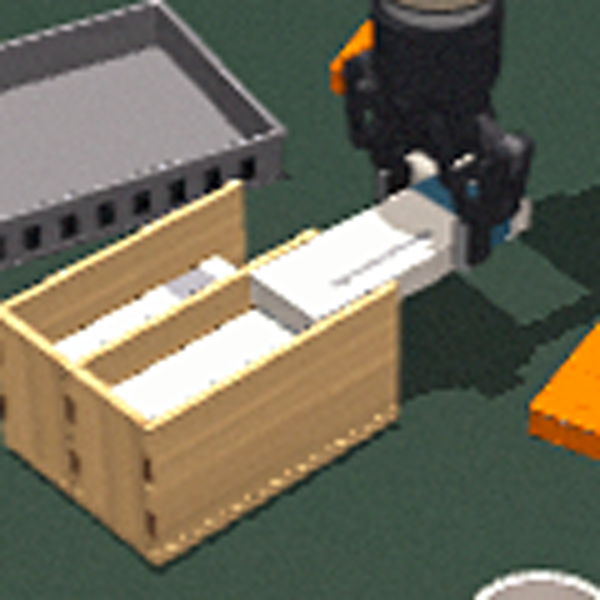

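The pack is held level and coming out, with its rear at crop (280,300) and pack2 unmoved. I'll pull it clear and then lift.

>>> arm_command --plan '[[[0,0,-0.012,0,0,0,0.05],[-0.001,0,-0.013,0,0,0,0.05],[-0.001,0,-0.013,0,0,0,0.05],[-0.001,0,-0.013,0,0,0,0.05],[-0.001,0,-0.012,0,0,0,0.05],[-0.001,0,-0.01,0,0,0,0.05],[0,0,-0.004,0,0,0,0.05],[-0.01,0,0,0,0,0,0.05],[-0.02,0,0,0,0,0,0.05],[-0.02,0,0,0,0,0,0.05],[-0.02,0,0,0,0,0,0.05],[-0.01,0,0,0,0,0,0.05],[0,0,0,0,0,0,0.05]]]'

```text
t: 15.02
tool_pos: [0.3804, 0.1213, 0.1715]
tool_rot: [-0.195, 1.561, 0.195]
contact_force: [0.4, -0.3, -0.9]
opening: 0.0576
```

```bash
python3 -c "
from h import *
to([.555,-.160,.16],0)"
```

```text
t 15.02 tcp [0.3804 0.1213 0.1715] down [ 0.001  0.001 -1.   ] yaw 14.24 F [ 0.42 -0.3  -0.94] T [ 0.01  0.03 -0.03] op 0.0576 shift [ 0.0115 -0.3156  0.1001] turn 14.24
```

>>> arm_command --plan '[[[0,0,0,3,0,0,0.05],[0,0,0,4,0,0,0.05],[0,0,0,4,0,0,0.05],[0,0,0,3,0,0,0.05],[0,-0.01,0.008,0,0,0,0.05],[0,-0.02,0.013,0,0,0,0.05],[0,-0.024,0.015,0,0,0,0.05],[0,-0.024,0.015,0,0,0,0.05],[0,-0.024,0.015,0,0,0,0.05],[0,-0.024,0.015,0,0,0,0.05],[0,-0.024,0.015,0,0,0,0.05],[0,-0.024,0.015,0,0,0,0.05],[0,-0.024,0.015,0,0,0,0.05],[0,-0.024,0.015,0,0,0,0.05],[0,-0.024,0.014,0,0,0,0.05],[0,-0.02,0.01,0,0,0,0.05],[0,-0.01,0.005,0,0,0,0.05],[0,0,0,0,0,0,0.05],[0,0,0,0,0,0,0.05]]]'

```text
t: 16.6
tool_pos: [0.5536, -0.1677, 0.1534]
tool_rot: [0.011, 1.586, 0.002]
contact_force: [0.3, 0.6, -1.9]
opening: 0.0577
```

```bash
python3 -c "
from h import *
to([.561,-.160,.06],0)
a=save('scene','pics/s7.png');b=save('top','pics/t7.png')
for n in ('scene','top'):
  for r in mark_of(n,'pack_center'):
    P=w(n,r['at'])
    if P[2]>.05: print(n,r['conf'],P)
A=cv2.resize(a[110:250,160:300],(400,400),interpolation=cv2.INTER_CUBIC);B=cv2.resize(b[80:220,280:420],(400,400),interpolation=cv2.INTER_CUBIC)
cv2.imwrite('pics/c7.png',np.hstack([A,B])[:,:,::-1])"
```

```text
t 16.6 tcp [ 0.5536 -0.1677  0.1534] down [-0.015  0.009 -1.   ] yaw -0.33 F [ 0.33  0.56 -1.9 ] T [0.03 0.01 0.02] op 0.0577 shift [0.0934 0.0069 0.0088] turn -0.33
scene 0.6 [ 0.5870213  -0.16729233  0.16347276]
top 0.62 [ 0.58364124 -0.16703114  0.16863536]
```

View pics/c7.png

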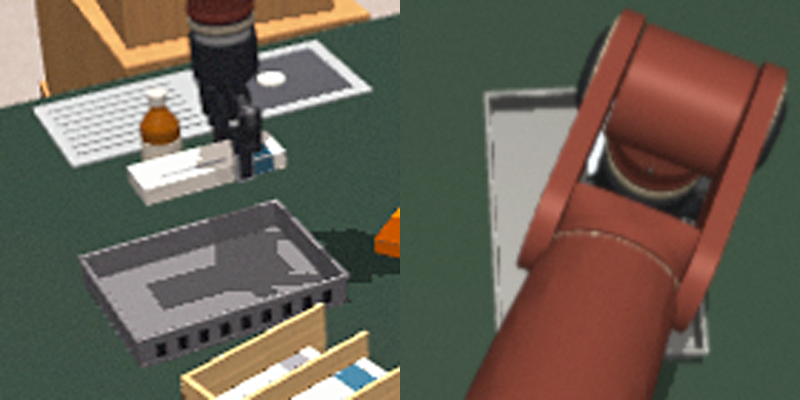

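The pack is held level at scene crop (205,170), over the basket. I'll correct the tilt and lower it.

>>> arm_command --plan '[[[0,0.007,0.009,0,-0.9,-0.5,0.05],[0.01,0,0,0,0,0,0.05],[0.018,0,0,0,0,0,0.05],[0.02,0,0,0,0,0,0.05],[0.02,0,0,0,0,0,0.05],[0.015,0,0,0,0,0,0.05],[0.005,0,0,0,0,0,0.05],[0,0,0,0,0,0,0.05],[0,0,0,0,0,0,0.05]]]'

```text
t: 17.55
tool_pos: [0.5647, -0.1519, 0.0629]
tool_rot: [-0.007, 1.561, 0.002]
contact_force: [0.2, 0.2, -0.8]
opening: 0.0574
```

```bash
python3 -c "
from h import *
to([.561,-.160,.0],0)"
```

```text
t 17.55 tcp [ 0.5647 -0.1519  0.0629] down [ 0.01  -0.003 -1.   ] yaw 0.32 F [ 0.24  0.24 -0.81] T [-0.    0.07  0.  ] op 0.0574 shift [ 0.0629 -0.0079 -0.0044] turn 0.32
```

>>> arm_command --plan '[[[0.01,-0.006,-0.003,0.3,0.5,0,0.05],[0.012,0,0,0,0,0,0.05],[0.012,0,0,0,0,0,0.05],[0.01,0,0,0,0,0,0.05],[0.005,0,0,0,0,0,0.05],[0,0,0,0,0,0,0.05],[0,0,0,0,0,0,0.05]]]'

```text
t: 18.13
tool_pos: [0.5638, -0.1595, 0.0118]
tool_rot: [-0.004, 1.566, -0.005]
contact_force: [0.8, 0.6, -1.0]
opening: 0.0575
```

```bash
python3 -c "
from h import *
to([.561,-.160,.0],0)"
```

```text
t 18.13 tcp [ 0.5638 -0.1595  0.0118] down [ 0.005 -0.005 -1.   ] yaw -0.02 F [ 0.82  0.6  -1.03] T [-0.04  0.08 -0.05] op 0.0575 shift [ 0.0118 -0.0004 -0.0028] turn -0.02
```

>>> arm_command --plan '[[[0.004,0,0,0,0.2,-0.2,0.05],[0.002,0,0,0,0,0,0.05],[0,0,0,0,0,0,0.05]]]'

```text
t: 18.38
tool_pos: [0.5643, -0.1598, 0.0058]
tool_rot: [-0.007, 1.569, -0.008]
contact_force: [-0.2, -0.2, -1.7]
opening: 0.0572
```

>>> arm_command --plan '[[[0.002,0,0,0,0,0,0.05],[0.001,0,0,0,0,0,0.05]]]'

```text
t: 18.55
tool_pos: [0.565, -0.16, 0.0034]
tool_rot: [-0.008, 1.567, -0.008]
contact_force: [-0.0, -0.2, -0.8]
opening: 0.0572
```

>>> arm_command --plan '[[[0.001,0,0,0,0,0,0.05],[0.001,0,0,0,0,0,0.05]]]'

```text
t: 18.72
tool_pos: [0.5654, -0.1601, 0.0017]
tool_rot: [-0.008, 1.566, -0.008]
contact_force: [0.4, -0.7, -1.5]
opening: 0.0573
```

>>> arm_command --plan '[[[0.0015,0,0,0,0,0,0.05],[0.001,0,0,0,0,0,0.05]]]'

```text
t: 18.88
tool_pos: [0.5657, -0.1602, -0.0003]
tool_rot: [-0.008, 1.566, -0.009]
contact_force: [-2.8, 0.5, 6.8]
opening: 0.0573
```

>>> arm_command --plan '[[[0.001,0,0,0,0,0,0.05],[0.001,0,0,0,0,0,0.05]]]'

```text
t: 19.05
tool_pos: [0.5659, -0.1603, -0.0004]
tool_rot: [-0.008, 1.567, -0.008]
contact_force: [-2.6, 1.1, 5.7]
opening: 0.0576
```

Contact with the bottom. I release slowly, then lift away.

>>> arm_command --plan '[[[0,0,0,0,0,0,0.06],[0,0,0,0,0,0,0.065],[0,0,0,0,0,0,0.075],[0,0,0,0,0,0,0.075],[-0.005,0,0,0,0,0,0.075],[-0.01,0,0,0,0,0,0.075],[-0.02,0,0,0,0,0,0.075],[-0.03,0,0,0,0,0,0.075],[-0.03,0,0,0,0,0,0.075],[-0.03,0,0,0,0,0,0.075],[-0.03,0,0,0,0,0,0.075],[-0.02,0,0,0,0,0,0.075],[0,0,0,0,0,0,0.075],[0,0,0,0,0,0,0.075]]]'

```text
t: 20.22
tool_pos: [0.5651, -0.1583, 0.189]
tool_rot: [-0.009, 1.563, -0.009]
contact_force: [-1.2, 0.4, -0.5]
opening: 0.0754
```

```bash
python3 -c "
from h import *
to([.561,-.160,.0],0)
a=save('scene','pics/s8.png')
for t in ('pack_center','basket','holder'):
  for r in mark_of('scene',t): print(t,r['conf'],w('scene',r['at']))
cv2.imwrite('pics/c8.png',cv2.resize(a[110:310,160:360,::-1],(600,600),interpolation=cv2.INTER_CUBIC))"
```

```text
t 20.22 tcp [ 0.5651 -0.1583  0.189 ] down [ 0.008 -0.012 -1.   ] yaw 0.0 F [-1.17  0.39 -0.5 ] T [0.01 0.05 0.02] op 0.0754 shift [ 0.189   0.0005 -0.0055] turn 0.0
pack_center 0.93 [0.36654563 0.2162518  0.00845083]
pack_center 0.86 [0.75127695 0.3668146  0.00732192]
pack_center 0.74 [0.62354715 0.14687659 0.0075647 ]
pack_center 0.57 [ 0.60152266 -0.15959301  0.01563917]
pack_center 0.57 [ 0.30076275 -0.17562774  0.00807448]
pack_center 0.56 [0.19441939 0.361418   0.01247878]
pack_center 0.48 [0.6376752  0.11467215 0.04175655]
basket 0.97 [ 0.59323461 -0.16071241 -0.00359453]
basket 0.18 [ 0.37625285 -0.0072264  -0.00370454]
holder 0.76 [0.62015188 0.14945413 0.00728472]
```

View pics/c8.png

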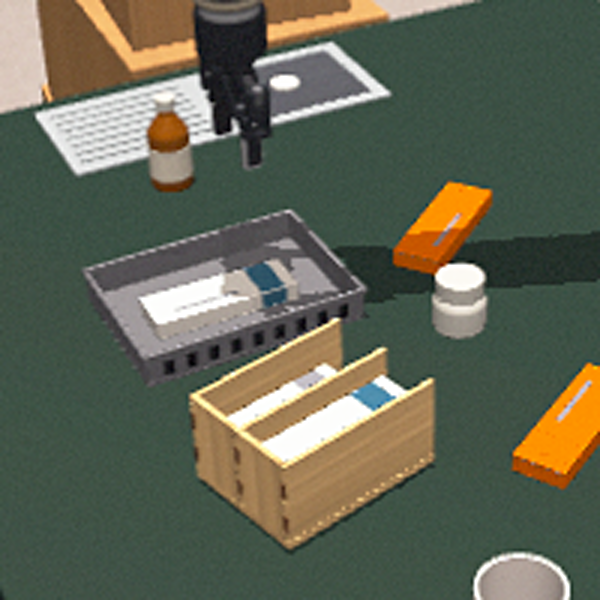

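The pack lies flat in the basket at crop (215,300), with its centre at z ≈ 0.015. The rest of the pile is in the holder, nothing else has moved, and the gripper is clear.

```bash
python3 -c "
from station import finish_job
print(finish_job())"
```

```text
the job is handed in; nothing more can be done
None
```

The white top pack of the tall pile is now lying flat in the grey basket, and the job is handed in. I drew it forward with closed fingertips at mostly 8–14 N until about 40% stuck out. Then I gripped the protruding part by its long sides at 28 N, pulled it clear, lowered it to contact with the basket bottom and let go.

**Last checks:**
- **Pack:** its centre is at about (0.602, -0.160, 0.016), matching a pack flat on the basket bottom. The gripper is open at 0.19 m height, touching nothing.
- **Rest of the scene:** the holder and basket read the same position as before, to within a few millimetres. The rest of the pile, the short packs, the bottle, the jar and the look-alikes in view appear unmoved by eye.
- **Time and force:** about 20 s were used. The highest downward press I read on the pile was 14.3 N. I only sampled the force at the end of each move.

**Disagreements:**
- **Holder height:** the first holder fit put its underside about 3 mm lower (5 mm) than the fingertip contact showed (8 mm). I used the contact value.
- **Pack position:** the fingers' path suggests the pack's centre is near x = 0.597, while the camera says 0.602. Both are well inside the basket.
- **Detector:** in the last picture it also reported the pack at the holder and at the look-alikes. I took these as false reports.

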